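# Lock the wooden block puzzle with its rod

### The job

Finish the wooden puzzle: press the raised dark key column fully down between its two pale uprights, then take the locking rod by its square handle and thread it through the near upright, the key and the far upright until the handle sits flush against the near upright, and let go. The uprights are not fixed quite in the middle of the board, so feel for the holes and work gently, never forcing the key or the rod (stay below 30 N). Leave the phone, the clear box and the loose cube piece where they are.

Things in the scene. Friction and masses are not known exactly. Their poses are not given: they have to be found in the camera images.
- base: brown wooden base board, fixed to the table, 140 (x) x 130 (y) x 15 mm; origin at the centre of its underside, z up; the rod goes in along its +y. On it two pale uprights and a dark key column between them form one rigid unit, fixed to the board in oversize slots: the unit, with all its holes, sits up to 12 mm off centre along x and up to 8 mm along y, unmeasured; height and direction are true
- row_mouth (a point): NOMINAL mouth of the near upright's hole, centre, on its outer (-y) face, 65 mm up, at board x = 0, y = -41 mm, if the unit sat in the middle; axes as the board's. The real mouth is up to 12 mm off along x and 8 mm along y. Near upright: 50 mm wide (x), 12 mm thick (y), top 85 mm above the table; round 13.5 mm hole right through along y, mid-width
- row_far (a point): NOMINAL centre of the far upright's hole on its outer (+y) face, 65 mm up, at board x = 0, y = 41 mm; really off by the same amounts as the near one. Same size of upright and hole as the near one; the outer faces of the two uprights are 82 mm apart
- key_place (a point): NOMINAL point in the middle of the puzzle, board x = 0, y = 0, 65 mm up; the key column's upright axis is up to 12 mm off it along x and 8 mm along y. The dark key is 30 x 30 mm in plan, midway between the uprights (14 mm gaps) and between pale cheeks 55 mm high; its round hole along y is 15 mm across, in line with the uprights' holes only when the key is fully down
- key (a joint): how far the key column is pressed down, in m: 0 = fully raised (top 117 mm above the table), 0.022 = fully down on its stop, a thin felt pad (top 95 mm above the table). Starts at 0 to 0.009; about 4 N of friction plus a little drag; it stays where it is left. Key frame in the rules: on the key's axis, axes as the board's, at table height when down
- rod_handle (a point): centre of the locking rod's square handle, a block 30 (x) x 40 (y) x 30 mm (z), half dark and half pale, wood, lying on the table (centre 15 mm up). Axes: +y points along the rod to its tip, z up. The whole rod weighs about 120 g
- rod_shoulder (a point): centre of the handle's front face, from which the rod comes out, 20 mm from the handle's centre along +y; this face ends against the near upright
- rod_tip (a point): end of the round dark rod, 105 mm in front of the shoulder (125 mm from the handle's centre) along +y, on the handle's centre line; the rod is 12 mm thick, its last 5 mm taper to 9 mm
- phone: white phone lying on the table, 70 x 145 x 8 mm, origin at the centre of its underside; leave alone
- clear_box: open clear plastic box, 85 x 85 x 100 mm, origin at the centre of its underside; leave alone
- cube_piece: loose puzzle piece of three glued 25 mm cubes, pale and dark, 50 x 25 x 50 mm, origin at its underside, under the middle of its two lower cubes; leave alone
Mind the look-alikes: they are no part of the job. Of the things like the part that bears rod_handle, leave any that is purple; of the rest the larger one is meant.

How it is judged:
By the outcome, as a careful person would: the job done as asked, in the order asked, and still so for the second after the job is handed in, with the robot touching nothing.
It also fails if it takes over 70 s, if anything falls off the work surface, if the arm or the gripper's body presses on something with over 40 N, if the wrist force passes 120 N, or if a joint passes its speed limit or range.

### The arm

A 7-joint arm with a two-finger parallel gripper is mounted at the origin on the work surface. World frame = base frame: x ahead of the robot, y to its left, z up, the work surface at z = 0. Lengths are in mm, angles in rad, forces in N, time in s.
With the tool pointing down it reaches from about 400 to 875 mm from the base axis. Payload 4.4 kg.
Tool frame: the origin (TCP) lies midway between the tips of the shut fingers; the grasp point (between the pads) lies 19 mm behind it (ctrl.grip_point_offset is the distance from the TCP to the grasp point, in mm); z points along the fingers, y is the direction in which the jaws open and shut (so a half turn about z gives the same grasp; the last joint's range is limited). The gripper opens to 85 mm and grips with 20 to 120 N. Pads are 22 mm wide; open, the fingers measure 114 mm over their backs; the gripper's body (76 mm by 85 mm) begins 54 mm behind the grasp point. The pads swing forward as they close: fully open they stand 13 mm farther back than shut.
Start: joints at [1.13, 0.628, 0.038, 1.517, -0.027, 0.996, -0.02], TCP at [237.984, -604.881, 231.313] pointing down, gripper open.
Joint ranges: [-3.06, 3.06], [-0.37, 2.12], [-1.25, 1.32], [0.18, 2.47], [-1.1, 4.24], [0.23, 1.98], [-2.94, 2.94]. Speed limits (rad/s): [2.57, 2.57, 3.14, 3.14, 3.14, 3.14, 3.14].

### API

Orientations are given as [roll, pitch, yaw] about the fixed x, y, z axes, in that order (R = Rz(yaw) Ry(pitch) Rx(roll)).
In Python, from cell import ctrl, imaging, models gives the robot as it stands. The module is installed in compiled form; this text tells all that it offers.
- The arm moves only by the tool drive_tool, never from a script. Its argument "deltas" is text: rows parted by semicolons, each of 5 numbers parted by spaces: the shift along the tool's x, y, z in m, then the turn about the tool's z in degrees, then the finger opening in m, from 0 to 0.0854. A call has 1 to 12 rows; each row is the pose to reach, as a shift and turn from the pose commanded when the call began, along the tool's axes at that moment; what a row does not reach only later rows make up. A row lasts 1/8 s, in which the tool goes at most 62.5 mm and 10.7 degrees, less where a joint would pass 70% of its speed; a pose out of reach is approached as far as the arm can. A call with a gripper value outside its range is refused whole. The fingers move at their own pace and stop on an object; the grip force is fixed at half the most. Time passes only in rows, so rows that repeat a pose let the fingers close. It gives the time, the measured TCP pose, the force and the opening at its end, in the units of the state.
- ctrl.read_state(): the state, without advancing time (a new reading comes with each control period).
- imaging.get_image(name): name is "side" or "top"; returns a dict with "color" (420x560x3 uint8, red, green, blue), "range_z" (420x560 float32, mm along the optical axis (not along the pixel's ray), 0 where there is no reading), "vfov" (degrees; the focal length in pixels is half the picture's height over the tangent of half this angle, whatever the lens; pixels are square), "cx", "cy" (the principal point, pixels), "extrinsics" (4x4, takes a point from camera to world coordinates). Camera axes: x right, y down, z forward; pixel columns grow to the right and rows downward; lengths in mm; the calibration is good to about 2 mm. A picture is of the moment at which its call begins.
- ctrl.finish_job(): hands the job in, once; it reports no verdict.
Trained networks look in a picture, given as the dict that the camera call returned (one of the last four; its "shot" number tells which), for a name from the list of things; names that differ only in an ending like _2 or _b are one class to them, and where a whole thing is asked for, a point or a joint stands for the part that bears it (a point fixed in the world has none). Each returns a list of dicts, best first, with "score" (0 to 1); they miss things now and then, are a little off and sometimes report something else, mostly with a low value. They report only what shows in the picture. A call takes as long as a camera call. They do not tell look-alikes from the thing itself.
- models.spot_in(picture, thing): "point" ([column, row] in pixels, amid what is visible of it).
- models.landmark_of(picture, thing): "point" ([column, row] in pixels: a listed point, or the origin of a listed thing).
The state is a dict: "clock": time; "qpos": joint angles; "qd": joint speeds; "tau": joint torques, N m; "eef_pos": TCP position; "tool_rot": TCP orientation; "force": force on the tool from outside, world axes, zero at the start; "torque": the same for the moment, N m; "width": finger opening in mm.
Only numpy, scipy, OpenCV 4.12 (cv2) and the standard library are available. Lean on these libraries where they do the work, as an engineer would, in place of code of your own. Each camera call takes 0.05 s, during which the arm holds its last target.

## Working session

There is one attempt and no reset: what is moved stays moved. The work goes in short steps, Python scripts to look and compute and a tool call to move; the robot and the scene stay as the last step left them, time stands still between calls to the robot, and variables do not carry over. Pictures are saved under pics/ and viewed, and the job is handed in when it is done.

Besides the shell and the picture viewer there is one more tool, called in YAML: its name, and indented under it one key for each argument. drive_tool: Moves the arm, as the interface text tells. Its arguments: {"type":"object","properties":{"deltas":{"type":"string"}},"required":["deltas"]}

```bash
mkdir -p pics; cat > h.py <<'E'
import numpy as np, cv2
from cell import ctrl, imaging, models
def shot(name,tag):
    d=imaging.get_image(name)
    cv2.imwrite(f'pics/{tag}.png',cv2.cvtColor(d['color'],cv2.COLOR_RGB2BGR))
    np.savez(f'pics/{tag}.npz',**{k:d[k] for k in ('color','range_z','vfov','cx','cy','extrinsics')})
    return d
def f(d): return d['color'].shape[0]/2/np.tan(np.radians(d['vfov'])/2)
def cloud(d):
    z=d['range_z'].astype(float);v,u=np.indices(z.shape);F=f(d)
    p=np.stack([(u-d['cx'])/F*z,(v-d['cy'])/F*z,z,np.ones_like(z)],-1)
    return (p@np.array(d['extrinsics']).T)[...,:3]
def ray(d,px,h):
    F=f(d);E=np.array(d['extrinsics']);r=E[:3,:3]@np.array([(px[0]-d['cx'])/F,(px[1]-d['cy'])/F,1])
    o=E[:3,3];return o+r*(h-o[2])/r[2]
E
python3 - <<'E'
from h import *
for n in ('side','top'):
    d=shot(n,n+'0'); print(n,d['vfov'],d['cx'],d['cy'],np.round(d['extrinsics'],3).tolist())
    for t in ('base','row_mouth','key_place','key','rod_handle','rod_shoulder','rod_tip','phone','clear_box','cube_piece'):
        print(t,[(np.round(x['point']).tolist(),round(x['score'],2)) for x in models.landmark_of(d,t)][:4])
print(ctrl.read_state())
E
```

```text
side 51.18723084473345 277.1723036273553 202.23289172807168 [[0.979, -0.129, 0.155, 445.318], [-0.202, -0.599, 0.775, -767.275], [-0.007, -0.791, -0.612, 684.446], [0.0, 0.0, 0.0, 1.0]]
base [([254.0, 208.0], 0.9)]
row_mouth [([248.0, 199.0], 0.6), ([255.0, 211.0], 0.57)]
key_place [([254.0, 184.0], 0.67)]Traceback (most recent call last):
  File "<stdin>", line 5, in <module>
ValueError: it knows: base, clear_box, cube_piece, key_place, phone, rod_handle, rod_shoulder, rod_tip, row_far, row_mouth
```

```bash
python3 - <<'E'
from h import *
for n in ('side','top'):
    d=shot(n,n+'0'); print(n,d['vfov'],d['cx'],d['cy'],np.round(d['extrinsics'],3).tolist())
    for t,h in (('base',0),('row_mouth',65),('row_far',65),('key_place',65),('rod_handle',15),('rod_shoulder',15),('rod_tip',15),('phone',0),('clear_box',0),('cube_piece',0)):
        print(t,[(np.round(x['point']).tolist(),round(x['score'],2),np.round(ray(d,x['point'],h)).tolist()) for x in models.landmark_of(d,t)][:4])
print(ctrl.read_state())
E
```

```text
side 51.18723084473345 277.1723036273553 202.23289172807168 [[0.979, -0.129, 0.155, 445.318], [-0.202, -0.599, 0.775, -767.275], [-0.007, -0.791, -0.612, 684.446], [0.0, 0.0, 0.0, 1.0]]
base [([256.0, 209.0], 0.94, [563.0, 83.0, 0.0])]
row_mouth [([253.0, 196.0], 0.58, [551.0, 53.0, 65.0]), ([247.0, 319.0], 0.56, [486.0, -294.0, 65.0])]
row_far [([257.0, 176.0], 0.82, [574.0, 131.0, 65.0])]
key_place [([252.0, 186.0], 0.71, [555.0, 91.0, 65.0])]
rod_handle [([191.0, 305.0], 0.96, [389.0, -200.0, 15.0]), ([258.0, 366.0], 0.78, [493.0, -353.0, 15.0]), ([250.0, 319.0], 0.73, [495.0, -255.0, 15.0])]
rod_shoulder [([250.0, 310.0], 0.73, [498.0, -235.0, 15.0]), ([269.0, 367.0], 0.73, [510.0, -360.0, 15.0]), ([186.0, 297.0], 0.62, [380.0, -178.0, 15.0])]
rod_tip [([173.0, 261.0], 0.63, [358.0, -73.0, 15.0]), ([316.0, 375.0], 0.59, [585.0, -389.0, 15.0]), ([262.0, 271.0], 0.57, [537.0, -140.0, 15.0]), ([250.0, 318.0], 0.48, [495.0, -255.0, 15.0])]
phone [([367.0, 268.0], 0.86, [761.0, -166.0, 0.0])]
clear_box []
cube_piece [([338.0, 197.0], 0.92, [778.0, 87.0, 0.0])]
top 55.8969716691257 278
[... 1006 characters left out ...]
 133.0], 0.54, [776.0, 97.0, 0.0])]
{'clock': 1.3, 'qpos': array([ 1.13014376,  0.62838501,  0.03851821,  1.5173802 , -0.02704693,
        0.99632151, -0.02001455]), 'qd': array([ 0.00029532, -0.00042692, -0.00208587, -0.00171121, -0.00096446,
        0.00075887, -0.00117935]), 'tau': array([ 9.24594424e-04, -5.63278878e+01,  1.22595906e+00, -1.93789208e+01,
        1.10246579e-02,  1.68120045e-03, -2.01378583e-05]), 'eef_pos': array([ 238.02340443, -604.8712152 ,  231.32981512]), 'tool_rot': array([ 3.14156931e+00, -6.64887551e-05,  3.74773235e-01]), 'force': array([ 0.39994537, -0.15020746, -0.01764962]), 'torque': array([ 0.02459028,  0.00291435, -0.05455042]), 'width': 85.54191264826797}
```

View pics/side0.png

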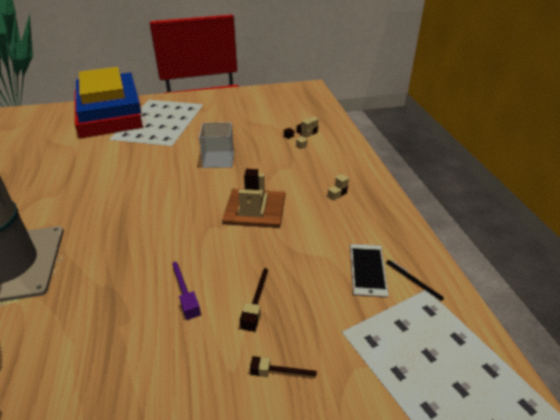

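View pics/top0.png

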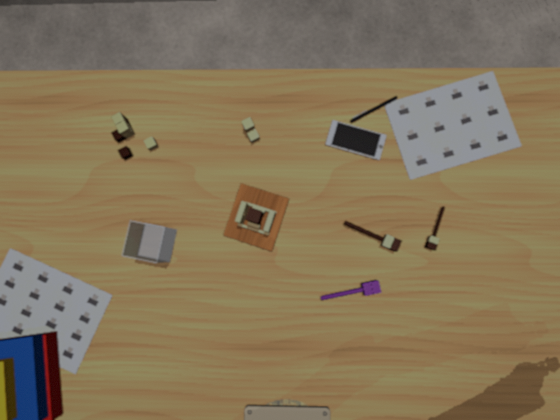

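The rod look-alikes are:
- purple: side (187,303), top (371,288)
- larger dark/pale: side (250,318), top (391,242)
- smaller dark/pale: side (260,367), top (432,242)

Purple is ruled out, so I choose the larger of the other two, at top (391,242). Next I check it in a close crop.

```bash
python3 - <<'E'
import cv2,numpy as np
a=cv2.imread('pics/top0.png');s=cv2.imread('pics/side0.png')
c=lambda i,x,y,w,h,k:cv2.resize(i[y:y+h,x:x+w],None,fx=k,fy=k,interpolation=cv2.INTER_CUBIC)
r=np.hstack([c(a,335,200,120,60,3.3)])
r2=c(s,210,260,120,120,3.3)
cv2.imwrite('pics/c1.png',np.vstack([cv2.convertScaleAbs(r,alpha=1.8),cv2.convertScaleAbs(r2,alpha=1.8)])[:600])
k=np.hstack([c(a,215,175,80,80,5),c(s,215,155,80,80,5)]);cv2.imwrite('pics/c2.png',cv2.convertScaleAbs(k,alpha=1.8))
import sys
sys.argv=['']
from h import *
for n in ('top0','side0'):
    d=np.load(f'pics/{n}.npz');p=cloud(d);z=p[...,2]
    print(n,(d['range_z']==0).mean())
    x,y=p[...,0],p[...,1]
    # board region
    m=(np.hypot(x-555,y-80)<110)
    for lo,hi in ((8,22),(45,65),(75,92),(92,125)):
        q=p[m&(z>lo)&(z<hi)];
        if len(q): print(lo,hi,len(q),np.median(q,0).round(1),q.min(0).round(1),q.max(0).round(1), cv2.minAreaRect(q[:,:2].astype(np.float32)))
    m=(np.hypot(x-520,y+200)<95)&(z>5)&(z<60)
    q=p[m];print('rod',len(q),cv2.minAreaRect(q[:,:2].astype(np.float32)),q[:,2].max(), np.median(z[(np.hypot(x-600,y+150)<60)]))
    m=(np.hypot(x-540,y+365)<75)&(z>5)&(z<60)
    q=p[m];print('rod_small',len(q),cv2.minAreaRect(q[:,:2].astype(np.float32)),q[:,2].max())
E
```

```text
top0 0.0039880952380952385
8 22 2071 [555.6  74.6  14.5] [473.   -1.5   8.3] [642.1 160.8  21.7] ((556.9200439453125, 78.46996307373047), (130.04766845703125, 139.9841766357422), 72.5376205444336)
45 65 119 [540.   77.4  54.8] [516.   29.4  45. ] [584.2 110.3  64.4] ((549.9583740234375, 70.50601196289062), (71.50611114501953, 49.76546096801758), 72.3319320678711)
75 92 253 [551.3  65.2  84.1] [516.6  30.4  76. ] [586.6 121.4  91. ] ((551.6221313476562, 75.54336547851562), (82.07865142822266, 49.57133865356445), 72.59484100341797)
92 125 190 [551.   74.5 114.6] [533.6  56.7  92.3] [569.2  92.5 118.7] ((551.5943603515625, 75.34967803955078), (30.5997257232666, 30.048885345458984), 71.06604766845703)
rod 449 ((528.4207763671875, -207.92994689941406), (140.10501098632812, 120.98592376708984), 17.535429000854492) 35.04482678639397 -0.4746425110746486
rod_small 282 ((527.4384155273438, -381.69073486328125), (44.61248016357422, 113.16482543945312), 64.9931411743164) 28.14768964649511
side0 0.004047619047619047
8 22 1290 [566.6  54.6  14.4] [473.1  -1.    8.1] [644.  161.4  22. ] ((558.25866
[... 185 characters left out ...]
597534179688), (78.44667053222656, 50.44767761230469), 72.24613952636719)
75 92 266 [549.9  50.7  82.4] [518.8  31.   75. ] [588.5 123.2  91.9] ((553.1362915039062, 76.17964172363281), (83.54755401611328, 50.34672164916992), 72.27876281738281)
92 125 212 [552.6  67.6 112.8] [534.8  59.   92.2] [571.6  95.2 117.2] ((553.4387817382812, 77.80941772460938), (35.117130279541016, 30.564191818237305), 72.4911117553711)
rod 676 ((516.0765991210938, -204.60621643066406), (146.4606475830078, 30.803932189941406), 66.27330017089844) 32.57630799382764 -0.7708230058551635
rod_small 616 ((532.7794189453125, -368.32366943359375), (25.888370513916016, 110.86349487304688), 67.78800964355469) 24.75475377818941
```

View pics/c1.png

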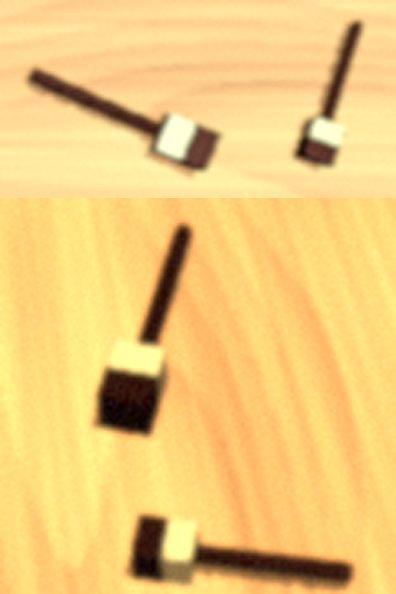

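View pics/c2.png

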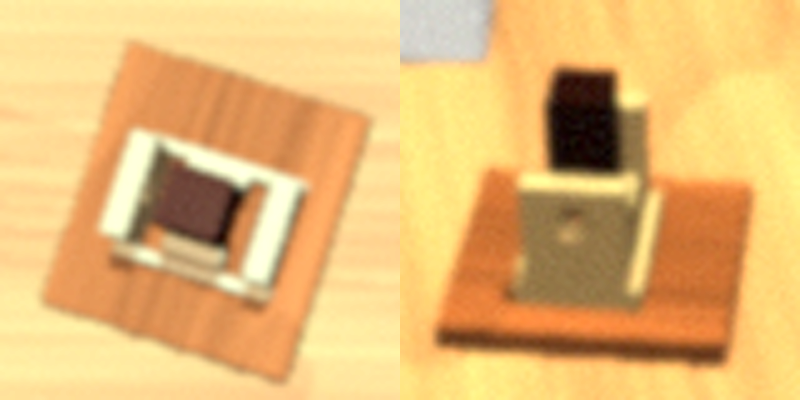

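```bash
python3 - <<'E'
from h import *
print(ctrl.grip_point_offset)
for n in ('top0','side0'):
    d=np.load(f'pics/{n}.npz');p=cloud(d);col=d['color'].astype(int);z=p[...,2];x,y=p[...,0],p[...,1]
    b=(np.hypot(x-520,y+200)<100)&(z>6)&(z<40)
    n_,lab,st,ce=cv2.connectedComponentsWithStats(b.astype(np.uint8));
    i=1+np.argmax(st[1:,4]); q=p[lab==i]
    top=q[q[:,2]>24]; print(n,len(q),'top h',np.median(top[:,2]),len(top),cv2.minAreaRect(top[:,:2].astype(np.float32)),top.mean(0))
    shaft=q[(q[:,2]<18)&(q[:,2]>9)&(q[:,1]>-225)]
    c=shaft.mean(0);w,v=np.linalg.eigh(np.cov(shaft[:,:2].T));a=np.degrees(np.arctan2(v[1,1],v[0,1]))
    t=(shaft[:,:2]-c[:2])@v[:,1]
    print('shaft',len(shaft),c,a%180,t.min(),t.max(),'tip',c[:2]+v[:,1]*np.sign(v[1,1])*(t.max() if v[1,1]>0 else -t.min()))
E
```

```text
18.700000000000003
top0 440 top h 29.308368456707285 209 ((493.82806396484375, -254.9279022216797), (39.698646545410156, 29.825693130493164), 65.82133483886719) [ 493.76690102 -254.61475297   29.39026145]
shaft 52 [ 525.03202142 -183.35614589   16.48621269] 67.2914053516023 -44.34954712811869 44.35403026680123 tip [ 542.15464745 -142.44043157]
side0 668 top h 28.95031302823827 320 ((495.0457458496094, -252.28408813476562), (42.14035415649414, 30.644386291503906), 66.34109497070312) [ 495.29632873 -253.90462735   28.76727039]
shaft 66 [ 527.71799189 -183.63714501   16.47974347] 66.68837539731277 -43.61886575002642 45.702149441410505 tip [ 545.80378739 -141.66583976]
```

drive_tool:
  deltas: "0.045 -0.043 0 -5 0; 0.09 -0.086 0 -10 0; 0.135 -0.13 0 -15 0; 0.18 -0.173 0 -20 0; 0.225 -0.216 0 -25 0; 0.271 -0.26 0 -30 0; 0.316 -0.303 0 -35 0; 0.361 -0.346 0 -40 0; 0.406 -0.389 0 -44 0; 0.451 -0.432 0 -48 0; 0.497 -0.476 0 -51 0; 0.542 -0.519 0 -51 0"

```text
clock: 2.8
eef_pos: [552.9, 77.2, 231.6]
tool_rot: [3.141, -0.0, 1.265]
force: [1.1, -0.5, -0.2]
width: 0.1
```

```bash
python3 - <<'E'
from h import *
s=ctrl.read_state();print({k:np.round(s[k],3) for k in s})
for n in('side','top'): shot(n,n+'1')
E
```

```text
{'clock': np.float64(2.8), 'qpos': array([-0.011,  0.505, -0.267,  1.773,  0.167,  0.885, -0.658]), 'qd': array([-0.831,  0.354,  0.017, -0.667,  0.065,  0.313, -0.79 ]), 'tau': array([  2.337, -50.365,  -3.674, -15.113,  -0.262,  -0.141,   0.903]), 'eef_pos': array([552.885,  77.235, 231.583]), 'tool_rot': array([ 3.141, -0.   ,  1.265]), 'force': array([ 1.086, -0.45 , -0.189]), 'torque': array([-0.063,  0.011,  0.009]), 'width': np.float64(0.052)}
```

View pics/side1.png

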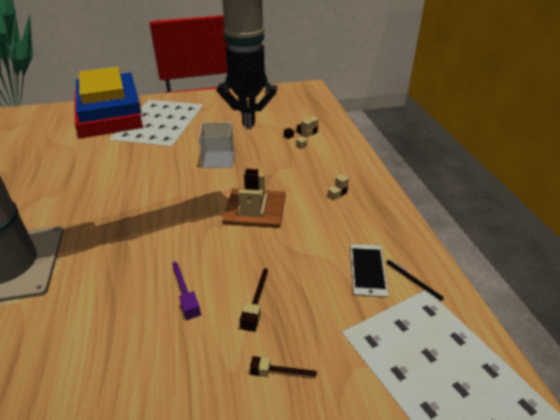

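The shut gripper hangs at about (248,120), above the key at (252,178), and nothing else is disturbed. I'll descend to just above the key.

drive_tool:
  deltas: "0 0 0.04 0 0; 0 0 0.08 0 0; 0 0 0.106 0 0; 0 0 0.106 0 0; 0 0 0.106 0 0"

```text
clock: 3.52
eef_pos: [552.8, 75.7, 126.3]
tool_rot: [3.14, -0.001, 1.265]
force: [-0.2, -1.0, -0.6]
width: 0.2
```

```bash
python3 - <<'E'
from h import *
s=ctrl.read_state();print(s['eef_pos'],s['force'])
d=shot('side','side2');shot('top','top2')
cv2.imwrite('pics/c3.png',cv2.convertScaleAbs(cv2.resize(cv2.imread('pics/side2.png')[120:240,190:310],None,fx=5,fy=5,interpolation=2),alpha=1.8))
for n in ('top2','side2'):
    d=np.load(f'pics/{n}.npz');p=cloud(d);q=p[(np.hypot(p[...,0]-552,p[...,1]-76)<25)&(p[...,2]>124)&(p[...,2]<150)]
    if len(q):print(n,len(q),q.mean(0),q[:,2].min(),q[:,:2].min(0),q[:,:2].max(0))
E
```

```text
[552.77397361  75.6512805  126.34736975] [-0.16482199 -1.00478293 -0.6432313 ]
side2 88 [552.64901797  68.67336064 139.78243303] 127.22352893667085 [539.70001546  61.97176826] [569.10137715  81.87566984]
```

View pics/c3.png

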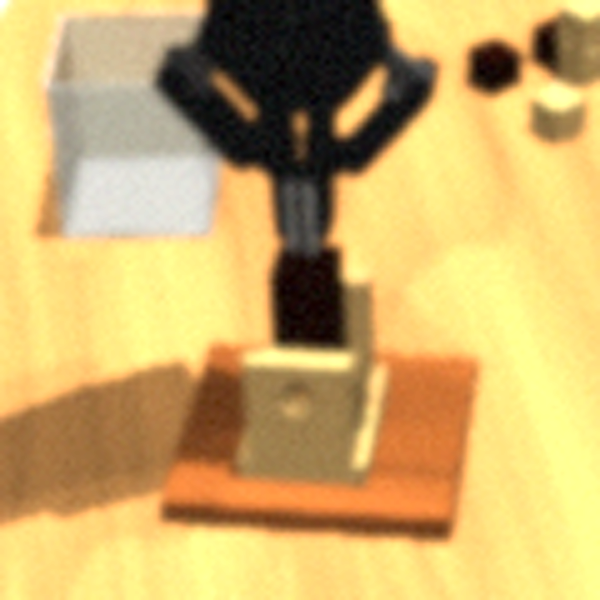

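The fingertips sit centred over the key top, at crop (303,245). Now the gentle press.

drive_tool:
  deltas: "0 0 0.004 0 0; 0 0 0.007 0 0; 0 0 0.009 0 0; 0 0 0.011 0 0; 0 0 0.013 0 0; 0 0 0.015 0 0; 0 0 0.017 0 0; 0 0 0.019 0 0; 0 0 0.021 0 0; 0 0 0.023 0 0; 0 0 0.025 0 0"

```text
clock: 5.0
eef_pos: [551.9, 75.6, 100.2]
tool_rot: [-3.142, 0.0, 1.265]
force: [-1.1, -0.7, 3.5]
width: 0.3
```

drive_tool:
  deltas: "0 0 0.001 0 0; 0 0 0.002 0 0; 0 0 0.003 0 0; 0 0 0.004 0 0; 0 0 0.0045 0 0"

```text
clock: 5.62
eef_pos: [551.9, 75.5, 95.8]
tool_rot: [-3.142, 0.0, 1.265]
force: [-1.6, 0.5, 3.7]
width: 0.2
```

drive_tool:
  deltas: "0 0 0.0005 0 0; 0 0 0.001 0 0"

```text
clock: 5.88
eef_pos: [552.0, 75.6, 95.0]
tool_rot: [3.141, 0.0, 1.265]
force: [-2.4, -0.2, 9.2]
width: 0.0
```

drive_tool:
  deltas: "0 0 0.0005 0 0; 0 0 0.001 0 0"

```text
clock: 6.12
eef_pos: [552.1, 75.6, 95.0]
tool_rot: [3.141, 0.0, 1.265]
force: [-4.0, -0.8, 16.5]
width: -0.4
```

The key is on its stop: tip at 95.0 mm and force at 16.5 N. Lifting off and moving to the rod.

drive_tool:
  deltas: "0 0 -0.03 0 0; 0 0 -0.07 0 0; 0 0 -0.1 0 0; -0.05 0.007 -0.1 1 0.07; -0.1 0.014 -0.1 2 0.07; -0.15 0.02 -0.1 3 0.07; -0.2 0.027 -0.1 4 0.07; -0.25 0.033 -0.1 5 0.07; -0.3 0.04 -0.1 6.3 0.07; -0.332 0.044 -0.1 6.3 0.07; -0.332 0.044 -0.1 6.3 0.07; -0.332 0.044 -0.1 6.3 0.07"

```text
clock: 7.62
eef_pos: [494.2, -253.2, 193.5]
tool_rot: [-3.141, -0.001, 1.156]
force: [-0.6, 0.5, 0.4]
width: 70.1
```

```bash
python3 - <<'E'
from h import *
s=ctrl.read_state();print(s['eef_pos'],s['tool_rot'],s['force'])
d=shot('side','side3');shot('top','top3')
cv2.imwrite('pics/c4.png',cv2.convertScaleAbs(cv2.resize(cv2.imread('pics/side3.png')[210:360,180:330],None,fx=4,fy=4,interpolation=2),alpha=1.8))
for n in ('top3','side3'):
    d=np.load(f'pics/{n}.npz');p=cloud(d);R=np.hypot(p[...,0]-552,p[...,1]-76)
    for lo,hi in ((78,90),(90,122)):
        q=p[(R<55)&(p[...,2]>lo)&(p[...,2]<hi)];print(n,len(q),cv2.minAreaRect(q[:,:2].astype(np.float32)),np.median(q[:,2]),q[:,2].max())
E
```

```text
[ 494.15882742 -253.24242365  193.51645761] [-3.14122673e+00 -1.05409527e-03  1.15565168e+00] [-0.58205688  0.48122724  0.4066526 ]
top3 244 ((551.7601318359375, 75.51195526123047), (81.92495727539062, 49.66597366333008), 72.74772644042969) 84.19765344395012 89.25425604369173
top3 174 ((551.6737670898438, 75.57669067382812), (30.495981216430664, 29.882505416870117), 72.80744171142578) 94.10531242515458 97.96674368222682
  return _methods._mean(a, axis=axis, dtype=dtype,
  ret = ret.dtype.type(ret / rcount)
Traceback (most recent call last):
ValueError: zero-size array to reduction operation maximum which has no identity
```

View pics/c4.png

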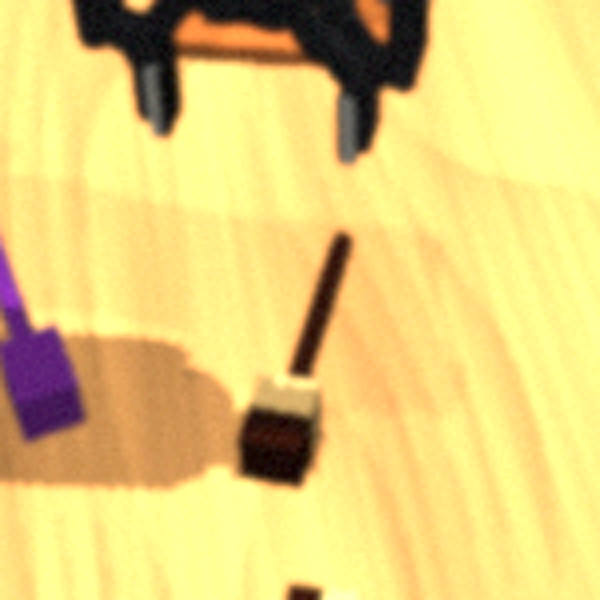

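The gripper straddles above the chosen rod, whose handle is at crop (280,430), and the key is down. Descending.

drive_tool:
  deltas: "0 0 0.05 0 0.07; 0 0 0.1 0 0.07; 0 0 0.15 0 0.07; 0 0 0.17 0 0.07; 0 0 0.178 0 0.07; 0 0 0.178 0 0.07; 0 0 0.178 0 0.07"

```text
clock: 8.6
eef_pos: [494.9, -254.4, 17.0]
tool_rot: [3.139, -0.0, 1.155]
force: [-0.3, -0.4, 0.6]
width: 69.7
```

```bash
python3 - <<'E'
from h import *
s=ctrl.read_state();print(s['eef_pos'],s['tool_rot'],s['force'])
d=shot('side','side4');
cv2.imwrite('pics/c5.png',cv2.convertScaleAbs(cv2.resize(cv2.imread('pics/side4.png')[240:360,190:310],None,fx=5,fy=5,interpolation=2),alpha=1.8))
E
```

```text
[ 494.8828865  -254.38186228   16.96174397] [ 3.13943376e+00 -1.04137308e-04  1.15527858e+00] [-0.34926044 -0.37062391  0.55319353]
```

View pics/c5.png

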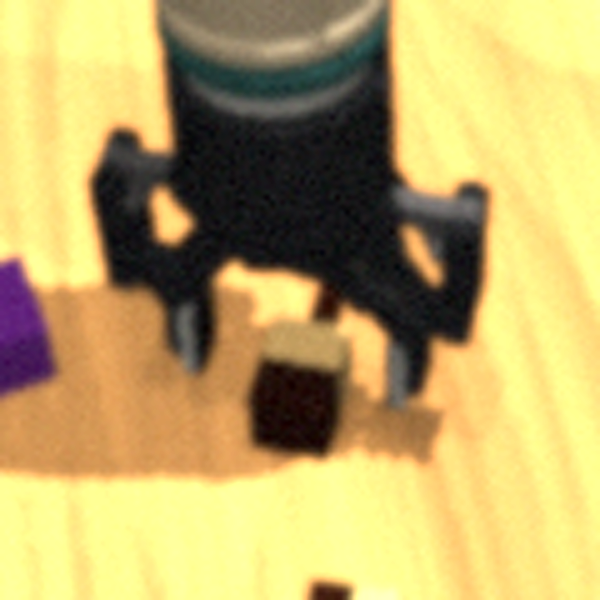

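Fingers at crop (190,360) and (400,390) straddle the handle at (300,385).

drive_tool:
  deltas: "0 0 0.008 0 0.07; 0 0 0.0142 0 0.06; 0 0 0.0142 0 0.045; 0 0 0.0142 0 0.04; 0 0 0.0142 0 0.036; 0 0 0.0142 0 0.034; 0 0 0.0142 0 0.032; 0 0 0.0142 0 0.03; 0 0 0.0142 0 0.025; 0 0 0.0142 0 0.02; 0 0 0.0142 0 0.02; 0 0 0.0142 0 0.02"

```text
clock: 10.15
eef_pos: [494.2, -254.3, 1.9]
tool_rot: [3.141, -0.0, 1.155]
force: [0.1, 0.3, 5.9]
width: 28.9
```

drive_tool:
  deltas: "0 0 -0.01 0 0.02; 0 0 -0.03 0 0.02; 0 0 -0.05 0 0.02; 0 0 -0.05 0 0.02; 0 0 -0.05 0 0.02"

```text
clock: 10.78
eef_pos: [493.5, -254.1, 51.2]
tool_rot: [-3.141, 0.0, 1.155]
force: [-0.4, -0.7, -0.9]
width: 29.0
```

```bash
cat > rod.py <<'E'
from h import *
import sys
def rodfit(tag):
    s=ctrl.read_state();e=s['eef_pos'];yaw=s['tool_rot'][2];ax=np.array([np.cos(yaw),np.sin(yaw)]);la=np.array([np.sin(yaw),-np.cos(yaw)])
    print(np.round(e,1),np.degrees(yaw).round(2),s['tool_rot'][:2],s['force'].round(1),s['width'].round(1))
    for n in('side','top'):
        d=shot(n,n+tag);p=cloud(d);r=p[...,:2]-e[:2];t=r@ax;l=r@la
        m=(t>35)&(t<150)&(abs(l)<14)&(abs(p[...,2]-e[2]-13)<16)
        q=np.stack([t[m],l[m],p[...,2][m]],-1)
        if len(q)<8: print(n,'few');continue
        k=(q[:,0]<118)
        print(n,len(q),'tmax',q[:,0].max().round(1),'lat fit',np.polyfit(q[k,0],q[k,1],1).round(4),'z fit',np.polyfit(q[k,0],q[k,2],1).round(4))
if __name__=='__main__': rodfit(sys.argv[1])
E
python3 rod.py 5; python3 -c "
import cv2
cv2.imwrite('pics/c6.png',cv2.convertScaleAbs(cv2.resize(cv2.imread('pics/side5.png')[220:340,200:320],None,fx=5,fy=5,interpolation=2),alpha=1.8))"
```

```text
Traceback (most recent call last):
  File "rod.py", line 13, in <module>
    if __name__=='__main__': rodfit(sys.argv[1])
                             ~~~~~~^^^^^^^^^^^^^
  File "rod.py", line 5, in rodfit
    print(np.round(e,1),np.degrees(yaw).round(2),s['tool_rot'][:2],s['force'].round(1),s['width'].round(1))
                                                                                       ^^^^^^^^^^^^^^^^
AttributeError: 'float' object has no attribute 'round'
[ WARN:0@0.014] global loadsave.cpp:275 findDecoder imread_('pics/side5.png'): can't open/read file: check file path/integrity
Traceback (most recent call last):
TypeError: 'NoneType' object is not subscriptable
```

```bash
sed -i "s/,s\['width'\].round(1)/,round(s['width'],1)/" rod.py
python3 rod.py 5; python3 -c "
import cv2
cv2.imwrite('pics/c6.png',cv2.convertScaleAbs(cv2.resize(cv2.imread('pics/side5.png')[220:340,200:320],None,fx=5,fy=5,interpolation=2),alpha=1.8))"
```

```text
[ 493.5 -254.1   51.2] 66.17 [-3.14074883e+00  9.02978021e-06] [-0.4 -0.7 -0.9] 29.0
side few
top 195 tmax 123.9 lat fit [ 0.0008 -0.6924] z fit [-2.00000e-04  6.78033e+01]
```

View pics/c6.png

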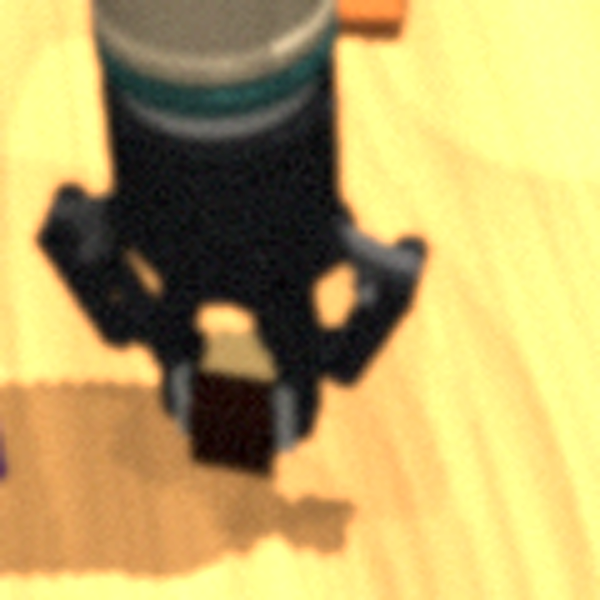

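The rod is held straight and level, with the top camera fitting it parallel and its tip about 124 mm ahead. Now I move to just in front of the mouth.

drive_tool:
  deltas: "0.02 -0.008 -0.0008 -1 0.02; 0.04 -0.016 -0.0008 -2 0.02; 0.06 -0.024 -0.0008 -3 0.02; 0.08 -0.033 -0.0008 -4 0.02; 0.1 -0.041 -0.0008 -5 0.02; 0.12 -0.049 -0.0008 -6 0.02; 0.137 -0.056 -0.0008 -6.3 0.02; 0.1458 -0.0595 -0.0008 -6.3 0.02; 0.1458 -0.0595 -0.0008 -6.3 0.02; 0.1458 -0.0595 -0.0008 -6.3 0.02"

```text
clock: 12.12
eef_pos: [498.3, -97.5, 52.4]
tool_rot: [-3.142, 0.001, 1.264]
force: [0.7, 0.4, -0.6]
width: 29.3
```

```bash
python3 rod.py 6; python3 - <<'E'
from h import *
a=cv2.imread('pics/side6.png')[150:270,190:310];b=cv2.imread('pics/top6.png')[180:260,230:330]
cv2.imwrite('pics/c7.png',cv2.convertScaleAbs(cv2.resize(a,None,fx=5,fy=5,interpolation=2),alpha=1.8))
cv2.imwrite('pics/c8.png',cv2.convertScaleAbs(cv2.resize(b,None,fx=7,fy=7,interpolation=2),alpha=1.8))
d=np.load('pics/top6.npz');p=cloud(d)
R=np.hypot(p[...,0]-552,p[...,1]-76)
q=p[(R<55)&(p[...,2]>78)&(p[...,2]<122)];print(cv2.minAreaRect(q[:,:2].astype(np.float32)))
e=ctrl.read_state();yaw=e['tool_rot'][2];ax=np.array([np.cos(yaw),np.sin(yaw)]);la=np.array([np.sin(yaw),-np.cos(yaw)])
c=np.array(cv2.minAreaRect(q[:,:2].astype(np.float32))[0])-e['eef_pos'][:2];print('unit centre rel TCP: along',c@ax,'lat',c@la)
E
```

```text
[498.3 -97.5  52.4] 72.43 [-3.14158170e+00  5.55679573e-04] [ 0.7  0.4 -0.6] 29.3
side 11 tmax 50.3 lat fit [-0.2758  9.7878] z fit [-2.61000e-02  7.02525e+01]
top 201 tmax 140.8 lat fit [-0.0015 -0.2504] z fit [9.00000e-04 6.90336e+01]
((551.6392211914062, 75.63650512695312), (81.96142578125, 49.97627639770508), 72.22017669677734)
unit centre rel TCP: along 181.42209097022695 lat -1.5782516966305622
```

View pics/c7.png

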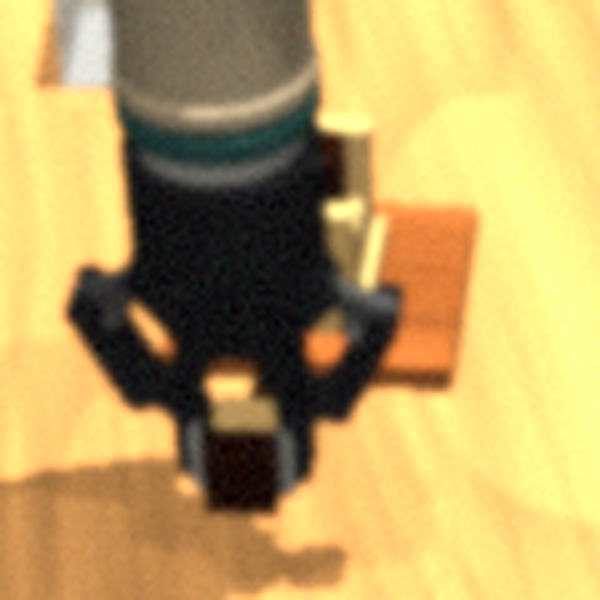

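View pics/c8.png

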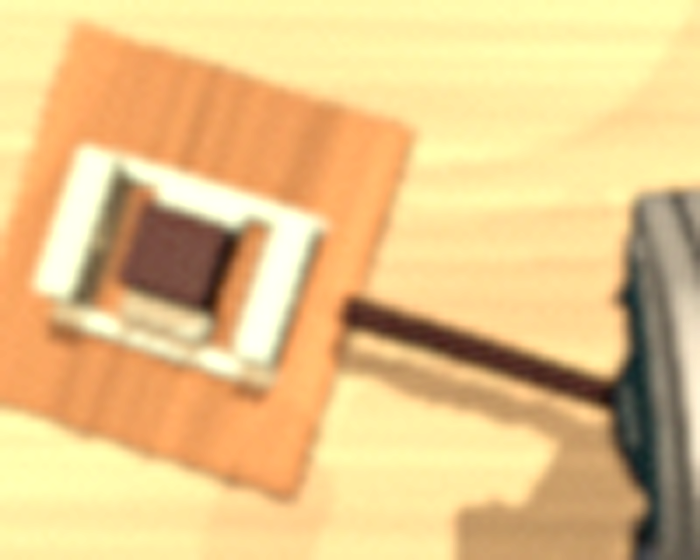

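Both cameras agree. The rod axis is 1.1 mm off laterally (+tool y), and the tip is 16 mm short of the mouth. I'll correct that and advance slowly.

drive_tool:
  deltas: "0 -0.001 0.0003 0 0.02; 0.004 -0.001 0.0003 0 0.02; 0.008 -0.001 0.0003 0 0.02; 0.012 -0.001 0.0003 0 0.02; 0.014 -0.001 0.0003 0 0.02; 0.0155 -0.001 0.0003 0 0.02; 0.017 -0.001 0.0003 0 0.02; 0.018 -0.001 0.0003 0 0.02; 0.019 -0.001 0.0003 0 0.02"

```text
clock: 13.35
eef_pos: [503.2, -78.4, 52.1]
tool_rot: [3.142, 0.0, 1.265]
force: [0.1, -0.3, -1.7]
width: 29.1
```

drive_tool:
  deltas: "0.001 0 0 0 0.02; 0.002 0 0 0 0.02; 0.003 0 0 0 0.02; 0.004 0 0 0 0.02"

```text
clock: 13.85
eef_pos: [504.4, -74.6, 52.1]
tool_rot: [-3.142, 0.0, 1.265]
force: [-0.0, 0.5, -0.7]
width: 29.2
```

drive_tool:
  deltas: "0.001 0 0 0 0.02; 0.002 0 0 0 0.02; 0.003 0 0 0 0.02; 0.004 0 0 0 0.02; 0.005 0 0 0 0.02; 0.006 0 0 0 0.02"

```text
clock: 14.6
eef_pos: [506.2, -68.8, 52.1]
tool_rot: [3.142, -0.0, 1.265]
force: [-0.1, 0.5, -0.1]
width: 29.3
```

```bash
python3 rod.py 7; python3 - <<'E'
from h import *
b=cv2.imread('pics/top7.png')[180:260,230:330]
cv2.imwrite('pics/c9.png',cv2.convertScaleAbs(cv2.resize(b,None,fx=7,fy=7,interpolation=2),alpha=1.8))
E
```

```text
[506.2 -68.8  52.1] 72.48 [ 3.14156245e+00 -2.43740463e-05] [-0.1  0.5 -0.1] 29.3
side 14 tmax 60.1 lat fit [-0.2524  9.2409] z fit [-0.1532 75.4212]
top 185 tmax 137.7 lat fit [ 0.0051 -0.851 ] z fit [4.10000e-03 6.89153e+01]
```

View pics/c9.png

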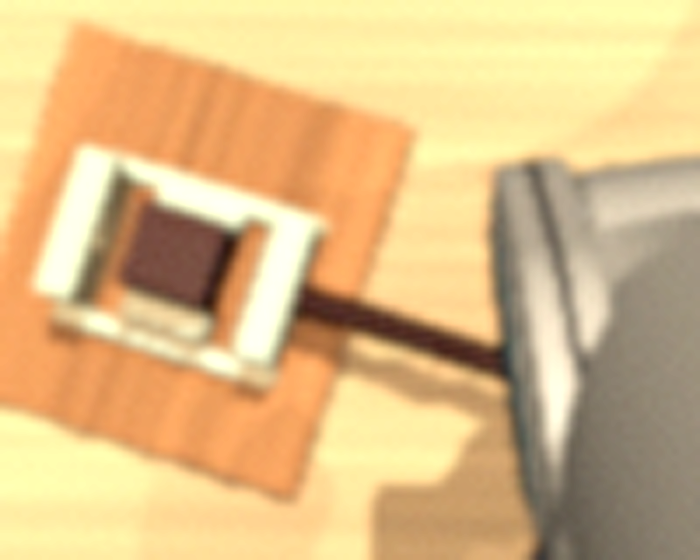

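The rod is now entering the near upright, at crop (300,300), with no contact force. Continuing gently toward the key hole.

drive_tool:
  deltas: "0.0015 0 0 0 0.02; 0.003 0 0 0 0.02; 0.0045 0 0 0 0.02; 0.006 0 0 0 0.02; 0.0075 0 0 0 0.02; 0.009 0 0 0 0.02; 0.01 0 0 0 0.02; 0.011 0 0 0 0.02; 0.012 0 0 0 0.02; 0.013 0 0 0 0.02; 0.014 0 0 0 0.02"

```text
clock: 16.08
eef_pos: [510.4, -55.5, 52.1]
tool_rot: [3.142, 0.0, 1.265]
force: [0.3, -0.6, -1.6]
width: 29.4
```

drive_tool:
  deltas: "0.001 0 0 0 0.02; 0.002 0 0 0 0.02; 0.003 0 0 0 0.02; 0.004 0 0 0 0.02; 0.005 0 0 0 0.02; 0.006 0 0 0 0.02"

```text
clock: 16.82
eef_pos: [512.2, -49.7, 52.1]
tool_rot: [3.142, -0.0, 1.265]
force: [-0.4, 0.4, -2.2]
width: 29.2
```

drive_tool:
  deltas: "0.0015 0 0.0002 0 0.02; 0.003 0 0.0003 0 0.02; 0.005 0 0.0003 0 0.02; 0.007 0 0.0003 0 0.02; 0.009 0 0.0003 0 0.02; 0.011 0 0.0003 0 0.02; 0.013 0 0.0003 0 0.02; 0.015 0 0.0003 0 0.02; 0.017 0 0.0003 0 0.02; 0.019 0 0.0003 0 0.02; 0.021 0 0.0003 0 0.02; 0.021 0 0.0003 0 0.02"

```text
clock: 18.32
eef_pos: [518.6, -29.5, 51.8]
tool_rot: [3.142, -0.0, 1.265]
force: [0.3, -0.3, -0.7]
width: 28.8
```

drive_tool:
  deltas: "0.002 0 0 0 0.02; 0.004 0 0 0 0.02; 0.006 0 0 0 0.02; 0.008 0 0 0 0.02; 0.01 0 0 0 0.02; 0.012 0 0 0 0.02; 0.013 0 0 0 0.02; 0.014 0 0 0 0.02; 0.015 0 0 0 0.02; 0.016 0 0 0 0.02; 0.017 0 0 0 0.02; 0.018 0 0 0 0.02"

```text
clock: 19.82
eef_pos: [524.0, -12.6, 51.8]
tool_rot: [3.142, -0.0, 1.265]
force: [-0.1, -0.4, -0.8]
width: 29.5
```

drive_tool:
  deltas: "0.001 0 0 0 0.02; 0.002 0 0 0 0.02; 0.003 0 0 0 0.02; 0.004 0 0 0 0.02; 0.005 0 0 0 0.02; 0.006 0 0 0 0.02"

```text
clock: 20.58
eef_pos: [525.8, -6.8, 51.8]
tool_rot: [3.142, -0.0, 1.265]
force: [0.2, -0.7, -0.6]
width: 28.8
```

drive_tool:
  deltas: "0.002 0 0 0 0.02; 0.004 0 0 0 0.02; 0.006 0 0 0 0.02; 0.008 0 0 0 0.02; 0.01 0 0 0 0.02; 0.012 0 0 0 0.02; 0.014 0 0 0 0.02; 0.016 0 0 0 0.02; 0.018 0 0 0 0.02; 0.02 0 0 0 0.02; 0.021 0 0 0 0.02; 0.022 0 0 0 0.02"

```text
clock: 22.08
eef_pos: [532.4, 14.1, 51.8]
tool_rot: [3.142, 0.0, 1.265]
force: [0.5, -0.1, -0.6]
width: 29.3
```

```bash
python3 rod.py 8; python3 - <<'E'
from h import *
b=cv2.imread('pics/top8.png')[180:260,220:320]
cv2.imwrite('pics/c10.png',cv2.convertScaleAbs(cv2.resize(b,None,fx=7,fy=7,interpolation=2),alpha=1.8))
E
```

```text
[532.4  14.1  51.8] 72.47 [3.14159224e+00 4.34598147e-05] [ 0.5 -0.1 -0.6] 29.3
side 12 tmax 97.7 lat fit [  0.4826 -33.3863] z fit [-0.3411 95.8531]
top 50 tmax 123.8 lat fit [  0.1814 -21.3067] z fit [2.60000e-02 6.62115e+01]
```

View pics/c10.png

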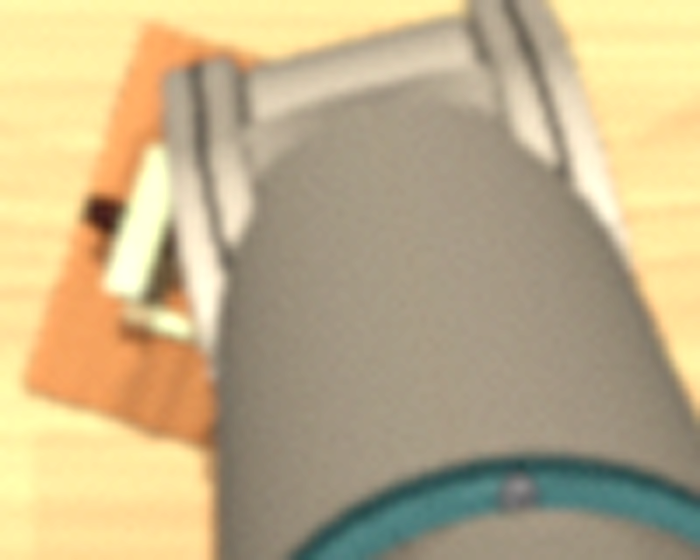

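The tip sticks out of the far upright at crop (100,212). About 3–4 mm remains, so I use small steps.

drive_tool:
  deltas: "0.001 0 0 0 0.02; 0.002 0 0 0 0.02; 0.0025 0 0 0 0.02; 0.003 0 0 0 0.02"

```text
clock: 22.68
eef_pos: [533.3, 16.9, 51.8]
tool_rot: [-3.142, 0.0, 1.265]
force: [-0.5, -0.2, -0.5]
width: 29.2
```

drive_tool:
  deltas: "0.0005 0 0 0 0.02; 0.001 0 0 0 0.02"

```text
clock: 22.92
eef_pos: [533.6, 17.9, 51.8]
tool_rot: [3.142, 0.0, 1.265]
force: [0.3, 0.6, -2.3]
width: 29.2
```

drive_tool:
  deltas: "0.0005 0 0 0 0.02; 0.001 0 0 0 0.02"

```text
clock: 23.18
eef_pos: [533.7, 18.3, 51.8]
tool_rot: [-3.141, 0.001, 1.265]
force: [-0.0, -2.4, 0.1]
width: 28.9
```

drive_tool:
  deltas: "0.0005 0 0 0 0.02; 0.001 0 0 0 0.02"

```text
clock: 23.42
eef_pos: [533.7, 18.4, 51.8]
tool_rot: [-3.141, 0.002, 1.264]
force: [-1.5, -4.7, 1.8]
width: 29.1
```

drive_tool:
  deltas: "0.0005 0 0 0 0.02; 0.001 0 0 0 0.02; 0.001 0 0 0 0.02"

```text
clock: 23.8
eef_pos: [533.6, 18.3, 51.8]
tool_rot: [-3.141, 0.003, 1.263]
force: [-0.8, -7.4, 1.5]
width: 29.2
```

The shoulder is seated: travel stopped and force rose to 7.5 N. I relax the push and open.

drive_tool:
  deltas: "-0.001 0 0 0 0.02; -0.001 0 0 0 0.03; -0.001 0 0 0 0.035; -0.001 0 0 0 0.04; -0.001 0 0 0 0.05; -0.001 0 0 0 0.055; -0.001 0 0 0 0.055; -0.001 0 0 0 0.055"

```text
clock: 24.8
eef_pos: [534.2, 19.8, 51.8]
tool_rot: [-3.142, -0.0, 1.265]
force: [-0.2, 0.1, 0.5]
width: 55.1
```

drive_tool:
  deltas: "0 0 -0.02 0 0.055; 0 0 -0.04 0 0.055; 0 0 -0.07 0 0.055; 0 0 -0.1 0 0.055; -0.05 0 -0.12 0 0.055; -0.1 0 -0.12 0 0.055; -0.15 0 -0.12 0 0.055; -0.2 0 -0.12 0 0.055; -0.22 0 -0.12 0 0.055; -0.22 0 -0.12 0 0.055"

```text
clock: 26.05
eef_pos: [467.2, -191.7, 171.8]
tool_rot: [-3.141, 0.001, 1.261]
force: [-0.3, 0.8, 0.2]
width: 55.1
```

```bash
python3 - <<'E'
from h import *
s=ctrl.read_state();print(s['clock'],s['eef_pos'],s['force'])
for n in('side','top'):
    d=shot(n,n+'9')
    p=cloud(d);u=np.array([.3007,.9537]);v=np.array([.9537,-.3007]);r=p[...,:2]-np.array([552.3,75.4]);t=r@u;l=r@v;z=p[...,2]
    m=(abs(l)<22)&(z>70)&(z<84)&(t<-40)&(t>-100);print(n,'handle',m.sum(),t[m].min() if m.any() else 0,t[m].max() if m.any() else 0,np.median(z[m]) if m.any() else 0,l[m].min() if m.any() else 0,l[m].max() if m.any() else 0)
    m=(abs(l)<10)&(z>55)&(z<75)&(t>42)&(t<90);print('tip',m.sum(),t[m].max() if m.any() else 0)
    m=(abs(l)<12)&(abs(t)<12)&(z>60);print('key top',np.median(z[m]))
    m=(abs(l)<22)&(z>80)&(z<90)&(abs(t)<50);print('uprights t',t[m].min(),t[m].max())
a=cv2.imread('pics/side9.png')[140:240,200:300];b=cv2.imread('pics/top9.png')[165:265,205:305]
cv2.imwrite('pics/c11.png',cv2.convertScaleAbs(cv2.resize(np.hstack([a,b]),None,fx=4,fy=4,interpolation=2),alpha=1.8))
E
```

```text
26.05 [ 467.1537836  -191.70815725  171.78470616] [-0.26354113  0.81017816  0.19670012]
side handle 85 -79.60052613802502 -41.51366815458438 78.14032870389622 -13.234805352342374 10.608026425502905
tip 2 65.68272822418825
key top 94.35268021562592
uprights t -44.18815002837533 46.043094543142914
top handle 229 -81.27128383241073 -40.017571802186716 77.89252540077041 -19.039555838086393 21.99234924182147
tip 42 62.85080322463383
key top 94.6897282351456
uprights t -48.67281202994855 41.297035209495235
```

View pics/c11.png

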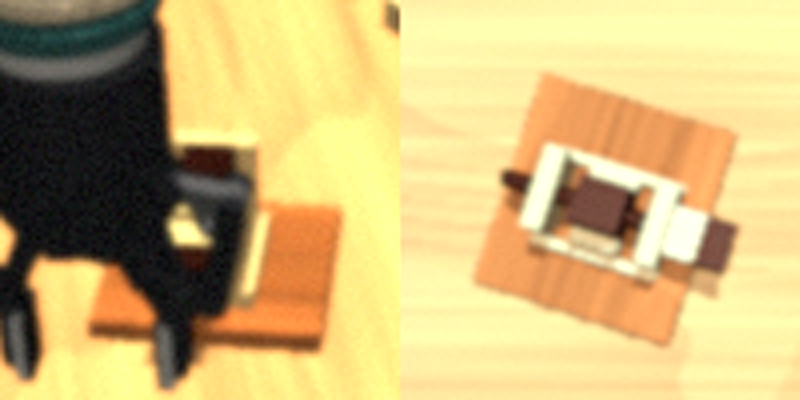

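View pics/side9.png

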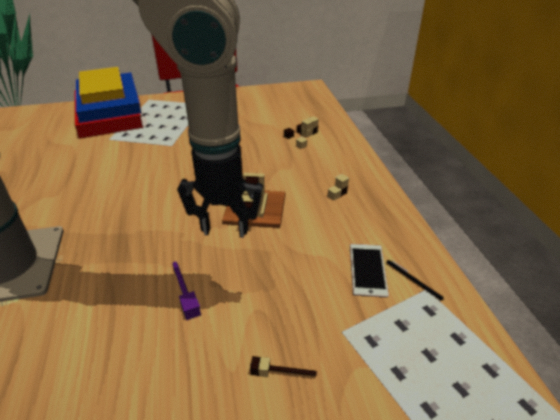

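drive_tool:
  deltas: "0 0.05 0 0 0.055; 0 0.1 0 0 0.055; 0 0.15 0 0 0.055; 0 0.18 0 0 0.055; 0 0.18 0 0 0.055"

```text
clock: 26.78
eef_pos: [642.1, -241.7, 171.1]
tool_rot: [3.141, -0.002, 1.268]
force: [-0.4, -0.2, 0.1]
width: 54.8
```

```bash
python3 - <<'E'
from h import *
s=ctrl.read_state();print(s['clock'],s['eef_pos'],s['force'])
for n in('side','top'):
    d=shot(n,n+'10')
    p=cloud(d);u=np.array([.3007,.9537]);v=np.array([.9537,-.3007]);r=p[...,:2]-np.array([552.3,75.4]);t=r@u;l=r@v;z=p[...,2]
    m=(abs(l)<10)&(z>77)&(z<82.5)&(t<-38)&(t>-100);print(n,'handle top t',m.sum(),t[m].min(),t[m].max(),'z slope',np.polyfit(t[m],z[m],1),'cent lat',l[m].mean())
    m=(abs(l)<10)&(z>50)&(z<78)&(t>42)&(t<90);print('tip',m.sum(),t[m].max() if m.any() else 0)
a=cv2.imread('pics/side10.png')[145:235,205:305];b=cv2.imread('pics/top10.png')[175:265,210:310]
cv2.imwrite('pics/c12.png',cv2.convertScaleAbs(cv2.resize(np.hstack([a,b]),None,fx=4,fy=4,interpolation=2),alpha=1.8))
E
```

```text
26.775 [ 642.1239992  -241.72498102  171.05516971] [-0.36549562 -0.20658354  0.10594775]
side handle top t 83 -81.67142977209492 -38.348765500984 z slope [4.32834037e-03 7.88155994e+01] cent lat 0.1361740469353377
tip 2 66.99705632615202
top handle top t 106 -81.28427439817658 -39.190214350604776 z slope [-2.94903968e-03  7.86295337e+01] cent lat -0.1297527323835296
tip 42 63.532245938161715
```

View pics/c12.png

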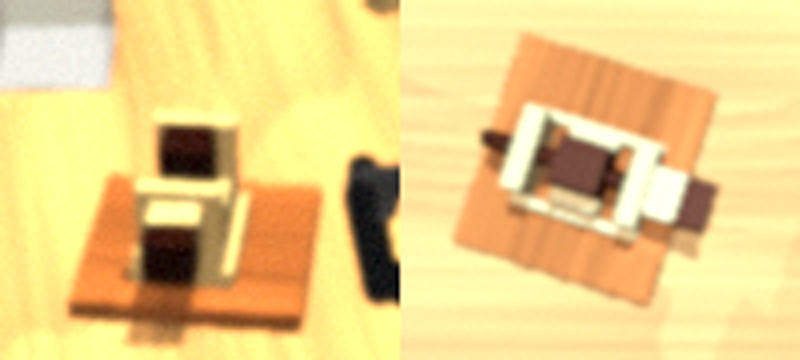

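The handle sits level against the near upright, at crop (172,240) in the side view and (680,195) in the top view. The tip is out at (490,140), the key is down, and the gripper is clear. Handing in.

```bash
python3 -c "
from cell import ctrl
print(ctrl.finish_job())"
```

```text
the job is handed in; nothing more can be done
None
```

The puzzle is finished and handed in at about 27 s on the robot's clock. The key was pressed down first. I then threaded the larger dark/pale rod through the near upright, the key and the far upright until its handle met the near upright, and let go.

- **Key:** the fingertips stopped at 95.0 mm, the fully-down height. The highest force I read while pressing was 16.5 N. Later camera readings gave 94–95 mm.
- **Rod:** no reading exceeded about 2.5 N until the handle seated. It then stopped moving and I pushed to about 7.5 N.
- **Last look:** the handle is level. Its rear face is about 81 mm behind the unit's centre, which matches a flush handle. The tip measured 63.5 mm (top camera) and 67 mm (side camera, only two points) from the centre, against 64 mm expected. I could see no gap, but the cameras only resolve about 2 mm.
- **Other objects:** the gripper was clear and nothing else was touched. The phone and cube piece looked unmoved in the side picture taken after release. I didn't measure their positions again, and the clear box was only partly in view.

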